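Un-nest the spares trays and stack them on the loaded one

TASK

Two empty trays stand nested one in the other beside the tray that holds two filter modules. Take them apart and stack both on the loaded tray as a tower of three, each tray turned end for end to the one below, so that it rests level on the rim lugs instead of nesting and nothing presses on the modules. Leave the loaded tray, the torch and the tape roll where they are.

Things in the scene. Friction and masses are not known exactly. Their poses are not given: they have to be found in the camera images.
- base_tray_centre (a point): centre (28 mm above the underside) of one of three identical light-grey plastic stack-nest trays: the loaded one, standing on the bench with two modules in it. x runs along its length to the end with two lugs, y across, z up; shape: see body entries.
- base_tray_two_lug_end (a point): middle of the outer face of the loaded tray's two-lug end, 75 mm along x from its centre
- upper_empty_centre (a point): centre (28 mm above the underside) of one of three identical light-grey plastic stack-nest trays: empty, at first nested in lower_empty, same way round, 30 mm higher; same shape as base_tray. x runs along its length to the end with two lugs, y across, z up; shape: see body entries.
- upper_empty_two_lug_end (a point): middle of the outer face of that tray's two-lug end, 75 mm along x from its centre
- lower_empty_centre (a point): centre (28 mm above the underside) of one of three identical light-grey plastic stack-nest trays: empty, at first on the bench under upper_empty; same shape as base_tray. x runs along its length to the end with two lugs, y across, z up; shape: see body entries.
- lower_empty_two_lug_end (a point): middle of the outer face of that tray's two-lug end, 75 mm along x from its centre
- base_tray: Loaded tray; origin on its underside. Every tray: rim band 150 mm long, 62 wide, outside vertical from 27 to 56 mm above the underside (56 = full height), walls 3 mm; grip it across the 62 mm at mid-length. Below the band a narrower body with feet, 136 x 50 mm. Lugs inside the rim, tops 8 mm below it: two in the corners at the +x end, one in the middle at the -x end.
- upper_empty: Empty tray (0.11 to 0.23 kg), origin on its underside. The feet of every tray are the other way about to its lugs: one in the middle at +x, two in the corners at -x. Set on a tray the same way round, the feet pass the lugs and it nests, only 30 mm higher than the one below (or lands on what that holds).
- lower_empty: Empty tray (0.11 to 0.23 kg), origin on its underside. Turned end for end to the tray below, its feet land on the lugs: it stacks 48 mm higher than that tray, its underside 8 mm inside that rim, with 4 mm of play lengthwise and 3 mm sideways to each side.
- module0_centre (a point): centre of the metal box of a filter module standing in the loaded tray: aluminium box 36 x 30 x 32 mm with two brass connectors 7 mm high on top; its top is 6 mm below the underside of a tray stacked properly above
- module1_centre (a point): centre of the metal box of a filter module standing in the loaded tray: aluminium box 36 x 30 x 32 mm with two brass connectors 7 mm high on top; its top is 6 mm below the underside of a tray stacked properly above
- module0: the same module's body, origin under its centre
- module1: the same module's body, origin under its centre
- torch_centre (a point): centre of a black torch 154 mm long, 26 mm thick, lying on the bench along its x axis; not to be moved
- tape_roll_centre (a point): centre of a white tape roll, 60 mm across, 22 mm high, lying flat beside the loaded tray; not to be moved
Mind the look-alikes: they are no part of the job. Leave any purple look-alike of the lower_empty alone.

How it is judged:
By the outcome, as a careful person would: the job done as asked, in the order asked, and still so for the second after the job is handed in, with the robot touching nothing.
It also fails if it takes over 72 s, if anything falls off the work surface, if the arm or the gripper's body presses on something with over 40 N, if the wrist force passes 120 N, or if a joint passes its speed limit or range.

ROBOT

A 7-joint arm with a two-finger parallel gripper is mounted at the origin on the work surface. World frame = base frame: x ahead of the robot, y to its left, z up, the work surface at z = 0. Lengths are in m, angles in rad, forces in N, time in s.
With the tool pointing down it reaches from about 0.425 to 0.95 m from the base axis. Payload 4.7 kg.
Tool frame: the origin (TCP) lies midway between the tips of the shut fingers; the grasp point (between the pads) lies 19 mm behind it (arm.hold_point_z is the distance from the TCP to the grasp point, in m); z points along the fingers, y is the direction in which the jaws open and shut (so a half turn about z gives the same grasp; the last joint's range is limited). The gripper opens to 85 mm and grips with 20 to 120 N. Pads are 22 mm wide; open, the fingers measure 114 mm over their backs; the gripper's body (76 mm by 85 mm) begins 54 mm behind the grasp point. The pads swing forward as they close: fully open they stand 13 mm farther back than shut.
Start: joints at [1.182, 0.469, -0.049, 1.532, 0.024, 1.141, -0.082], TCP at [0.238, -0.632, 0.231] pointing down, gripper open.
Joint ranges: [-2.59, 2.59], [-0.33, 1.99], [-1.39, 1.29], [0.1, 2.45], [-1.04, 4.18], [0.21, 1.99], [-2.66, 2.66]. Speed limits (rad/s): [2.57, 2.57, 3.14, 3.14, 3.14, 3.14, 3.14].

INTERFACE

Orientations are given as a unit quaternion [x, y, z, w].
In Python, from plant import arm, capture, calibration gives the robot as it stands. The module is installed in compiled form; this text tells all that it offers.
- The arm moves only by the shell command python3 -m pendant 'ROWS'. ROWS is JSON, a list of rows, each a list of 5 numbers: the shift along the tool's x, y, z in units of 30 mm (1.0 is 30 mm), then the turn about the tool's z in units of 5 degrees (1.0 is 5 degrees), then the opening in per cent of the stroke, from 0 (shut) to 100 (fully open). A call has 1 to 12 rows; each row shifts and turns the commanded pose from where the row before left it, along the tool's axes as they then stand; what a row does not reach is not made up. A row lasts 1/12 s, in which the tool goes at most 41.7 mm and 7.16 degrees, less where a joint would pass 70% of its speed; a pose out of reach is approached as far as the arm can. A call is refused whole if a number of a shift passes 1 or a number of a turn 1, either way. A call with a gripper value outside its range is refused whole. The fingers move at their own pace and stop on an object; the grip force is fixed at half the most. Time passes only in rows, so rows that do not move let the fingers close. It gives the time, the measured TCP pose, the force and the opening at its end, in the units of the state.
- arm.read_state(): the state, without advancing time (a new reading comes with each control period).
- capture(name): name is "side" or "top" or "wrist"; returns (picture, depth): 420x560x3 uint8, blue, green, red; 420x560 float32, m along the optical axis (not along the pixel's ray), 0 where there is no reading.
- calibration(name): a dict with "fx", "fy", "cx", "cy" (pixels), "rvec" (rotation vector, rad) and "tvec" (3), from world to camera coordinates, as OpenCV has them. Camera axes: x right, y down, z forward; pixel columns grow to the right and rows downward; lengths in m; the calibration is good to about 2 mm. The wrist camera is an equidistant fisheye: a pixel r from the principal point sees the ray r / f radians off the axis. A picture is of the moment at which its call begins: read the wrist's pose just before it. calibration takes no time and is no camera call; for the wrist camera it gives the pose at the moment of the call.
- arm.finish_job(): hands the job in, once; it reports no verdict.
The state is a dict: "time_s": time; "joints": joint angles; "joint_velocities": joint speeds; "tau": joint torques, N m; "tcp_pos": TCP position; "orientation": TCP orientation; "force": force on the tool from outside, world axes, zero at the start; "moment": the same for the moment, N m; "finger_gap": opening from 0.0 (shut) to 1.0 (fully open).
Only numpy, scipy, OpenCV 4.12 (cv2) and the standard library are available. Lean on these libraries where they do the work, as an engineer would, in place of code of your own. Each camera call takes 0.05 s, during which the arm holds its last target.

## Working session

There is one attempt and no reset: what is moved stays moved. The work goes in short steps, Python scripts to look and compute and a shell command to move; the robot and the scene stay as the last step left them, time stands still between calls to the robot, and variables do not carry over. Pictures are saved under pics/ and viewed, and the job is handed in when it is done.

```bash
mkdir -p pics; cat > h.py <<'E'
import numpy as np, cv2
from scipy.spatial.transform import Rotation as R
from plant import arm, capture, calibration
def shot(n,tag):
    c=calibration(n); p,d=capture(n); cv2.imwrite(f'pics/{tag}.png',p); np.savez(f'pics/{tag}.npz',p=p,d=d,**{k:np.array(v) for k,v in c.items()}); return p,d,c
def load(tag):
    z=np.load(f'pics/{tag}.npz'); return z['p'],z['d'],z
def cloud(d,c):
    v,u=np.mgrid[0:d.shape[0],0:d.shape[1]]
    X=np.stack([(u-c['cx'])/c['fx']*d,(v-c['cy'])/c['fy']*d,d],-1)
    Rm=cv2.Rodrigues(np.array(c['rvec'],float))[0]
    return (X-np.array(c['tvec']).ravel())@Rm
E
python3 - <<'E'
from h import *
for n in ['side','top']:
    p,d,c=shot(n,n+'0'); print(n,c)
s=arm.read_state(); print(s)
E
```

```text
side {'fx': 472.25901870042753, 'fy': 472.25901870042753, 'cx': 278.90235645856, 'cy': 212.20127365002804, 'rvec': array([ 2.35209988, -0.35131912,  0.14379123]), 'tvec': array([-0.52793894,  0.14014219,  0.89423236])}
top {'fx': 431.0151323098177, 'fy': 431.0151323098177, 'cx': 278.63463098134446, 'cy': 214.3577381868644, 'rvec': array([ 2.16486583, -2.17100409,  0.13398067]), 'tvec': array([-0.04652614,  0.55069588,  0.85586879])}
{'time_s': 0.1, 'joints': array([ 1.18209162,  0.46938052, -0.04862056,  1.53357758,  0.02411349,
        1.14103818, -0.08226358]), 'joint_velocities': array([ 1.27539731e-03, -2.35196240e-03, -1.33861577e-03, -1.20447997e-03,
       -5.77200066e-05,  8.15767357e-04, -4.89155398e-05]), 'tau': array([ 9.95324044e-04, -5.11517715e+01, -4.66954184e-02, -2.38391572e+01,
        1.07932230e-02,  4.37379320e-03, -1.42235382e-05]), 'tcp_pos': array([ 0.23749492, -0.63126383,  0.23035184]), 'orientation': array([ 9.83852354e-01,  1.78979663e-01, -1.94872576e-04, -8.87549470e-04]), 'force': array([-0.20855104, -0.01623967, -0.06243889]), 'moment': array([-0.04017888,  0.02135041, -0.02173649]), 'finger_gap': 1.000645180661994}
```

View pics/side0.png

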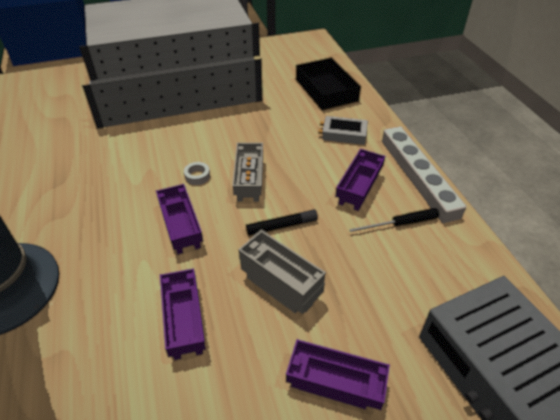

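View pics/top0.png

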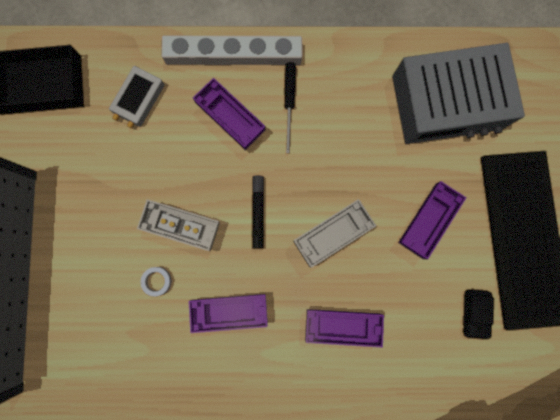

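The side and top views show the loaded tray at top pixel (180,225), the nested pair at (335,234), the torch at (258,212) and the tape at (156,281). There are four purple decoys. Next I'll zoom in and measure.

```bash
python3 - <<'E'
from h import *
p,d,c=load('top0')
a=cv2.resize(p[190:265,125:235],None,fx=7,fy=7,interpolation=cv2.INTER_CUBIC)
b=cv2.resize(p[190:280,285:390],None,fx=7,fy=7,interpolation=cv2.INTER_CUBIC)
cv2.imwrite('pics/ta.png',a);cv2.imwrite('pics/tb.png',b)
W=cloud(d,c)
print('bench',W[300,420],W[150,180])
def fit(box,zlo,zhi,name):
    v0,v1,u0,u1=box; P=W[v0:v1,u0:u1].reshape(-1,3); P=P[(P[:,2]>zlo)&(P[:,2]<zhi)]
    r=cv2.minAreaRect((P[:,:2]*1000).astype(np.float32)); print(name,len(P),r, 'box',cv2.boxPoints(r).round().tolist(),np.median(P[:,2]))
fit((190,265,125,235),.047,.062,'base rim')
fit((190,280,285,390),.077,.095,'upper rim')
fit((160,265,245,272),.012,.04,'torch')
fit((260,300,130,185),.012,.04,'tape')
P=W[190:280,285:390,2]; print(np.histogram(P,20)); P=W[190:265,125:235,2]; print(np.histogram(P,20))
for n,uv in dict(purpleA=(313,228),purpleB=(327,345),purpleC=(220,432),radio=(90,460)).items(): print(n,W[uv])
E
```

```text
bench [ 0.37331478 -0.34295137  0.00170799] [ 0.69514463  0.16485384 -0.00140849]
base rim 475 ((527.6403198242188, 154.47994995117188), (151.18699645996094, 61.939884185791016), 72.83141326904297) box [[476.0, 91.0], [535.0, 73.0], [580.0, 218.0], [520.0, 236.0]] 0.05495371885469789
upper rim 461 ((508.826904296875, -155.41342163085938), (62.076995849609375, 150.83314514160156), 32.09798812866211) box [[442.0, -108.0], [523.0, -236.0], [575.0, -203.0], [495.0, -75.0]] 0.08488860919094987
torch 883 ((558.409912109375, -2.9749326705932617), (153.26519775390625, 25.289630889892578), 0.028148561716079712) box [[482.0, 10.0], [482.0, -16.0], [635.0, -16.0], [635.0, 10.0]] 0.02338702295246289
tape 422 ((414.8276672363281, 205.03350830078125), (58.08270263671875, 58.87446594238281), 79.78679656982422) box [[381.0, 182.0], [439.0, 171.0], [449.0, 228.0], [391.0, 239.0]] 0.021556739868457696
(array([7859, 1350,  202,    0,    0,    0,    0,    0,    0,    0,    0,
          0,    0,    0,    0,    0,    0,    0,    0,   39]), array([-0.00675681,  0.03923214,  0.08522108,  0.13121002,  0.1771
[... 169 characters left out ...]
  0.72906631,  0.77505525,  0.8210442 ,  0.86703314,
        0.91302209]))
(array([7578,  640,    0,    0,    0,    0,    0,    0,    0,    0,    0,
          0,    0,    0,    0,    0,    0,    0,    0,   32]), array([-0.005562  ,  0.0403672 ,  0.08629641,  0.13222561,  0.17815482,
        0.22408402,  0.27001323,  0.31594243,  0.36187163,  0.40780084,
        0.45373004,  0.49965925,  0.54558845,  0.59151766,  0.63744686,
        0.68337606,  0.72930527,  0.77523447,  0.82116368,  0.86709288,
        0.91302209]))
purpleA [0.34907755 0.05666861 0.006823  ]
purpleB [ 0.31922169 -0.18470269  0.00336916]
purpleC [ 0.54112357 -0.37555327  0.00140378]
radio [ 0.79262297 -0.41003412  0.09064885]
```

```bash
python3 -c "
import cv2,numpy as np
a=cv2.imread('pics/ta.png');b=cv2.imread('pics/tb.png')
print(a.shape,b.shape)"
```

```text
(525, 770, 3) (630, 735, 3)
```

View pics/ta.png

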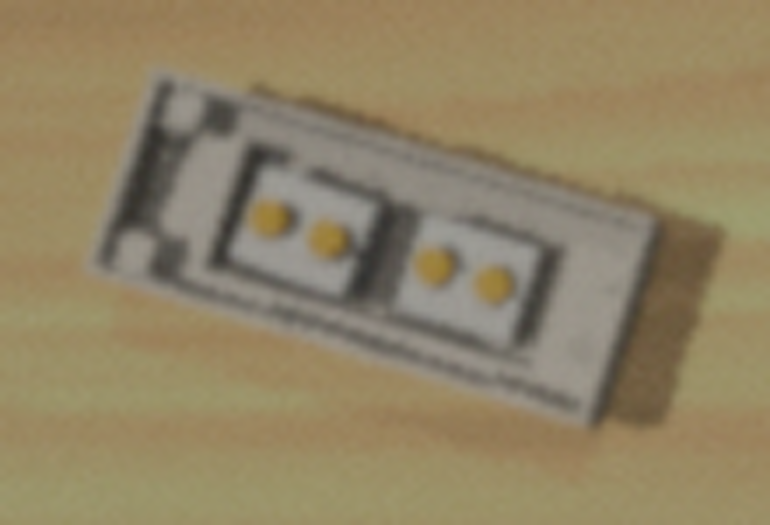

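View pics/tb.png

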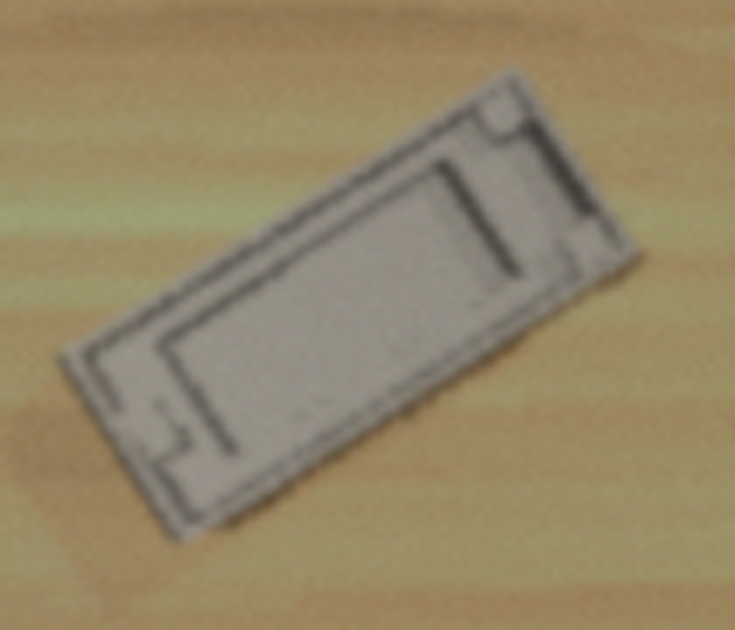

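```bash
cat >> h.py <<'E'
def go(x,y,z,jaw):
    """units from the present pose to TCP target (mm) with tool y at world yaw jaw (deg)"""
    s=arm.read_state(); Rm=R.from_quat(s['orientation']).as_matrix()
    yaw=np.degrees(np.arctan2(Rm[1,1],Rm[0,1])); D=np.array([x,y,z])-s['tcp_pos']*1000
    print('t %.2f tcp'%s['time_s'],(s['tcp_pos']*1000).round(1),'jaw %.1f'%yaw,'tilt %.2f'%np.degrees(np.arccos(-Rm[2,2])),'F',s['force'].round(1),'gap %.3f'%s['finger_gap'],'q7 %.2f'%s['joints'][6])
    print('units now-axes',(Rm.T@D/30).round(3),'turn units',round(-(jaw-yaw)/5,3))
    a=np.radians(jaw); T=np.array([[-np.sin(a),np.cos(a),0],[np.cos(a),np.sin(a),0],[0,0,-1]])
    T[0]=[-np.sin(a),np.cos(a),0]
    print('units after turn',(T@D/30).round(3))
E
python3 -m pendant '[[0.94,-0.78,0,0,100],[0.94,-0.78,0,0,100],[0.94,-0.78,0,0,100],[0.94,-0.78,0,0,100],[0.94,-0.78,0,0,100],[0.94,-0.78,0,0,100],[0.94,-0.78,0,0,100],[0.94,-0.78,0,0,100],[0.94,-0.78,0,0,100],[0.94,-0.78,0,0,100],[0.94,-0.78,0,0,100],[0.94,-0.78,0,0,100]]'
python3 -c "
from h import *
go(508.8,-155.4,160,32.1)"
```

```text
time_s: 1.1
tcp_pos: [0.4559, -0.2481, 0.2312]
orientation: [0.984, 0.179, -0.0, -0.0]
force: [1.2, -0.4, 0.3]
finger_gap: 0.999
t 1.10 tcp [ 455.9 -248.1  231.2] jaw -69.4 tilt 0.02 F [ 1.2 -0.4  0.3] gap 0.999 q7 -0.86
units now-axes [ 2.74  -2.27   2.371] turn units -20.298
units after turn [1.679 3.136 2.372]
```

```bash
python3 -m pendant '[[0.9,-0.75,0,0,100],[0.9,-0.75,0,0,100],[0.9,-0.75,0,0,100],[0,0,0,-1,100],[0,0,0,-1,100],[0,0,0,-1,100],[0,0,0,-1,100],[0,0,0,-1,100],[0,0,0,-1,100],[0,0,0,-1,100],[0,0,0,-1,100],[0,0,0,-1,100]]'
python3 -m pendant '[[0,0,0,-1,100],[0,0,0,-1,100],[0,0,0,-1,100],[0,0,0,-1,100],[0,0,0,-1,100],[0,0,0,-1,100],[0,0,0,-1,100],[0,0,0,-1,100],[0,0,0,-1,100],[0,0,0,-1,100],[0,0,0,-1,100],[0,0,0,-0.3,100]]'
python3 -c "
from h import *
go(508.8,-155.4,160,32.1)"
```

```text
time_s: 2.1
tcp_pos: [0.5072, -0.1581, 0.2309]
orientation: [0.839, 0.544, -0.0, -0.0]
force: [0.4, -0.1, -0.2]
finger_gap: 1.002
time_s: 3.1
tcp_pos: [0.5073, -0.1581, 0.2309]
orientation: [0.483, 0.876, -0.0, -0.0]
force: [1.1, -0.2, 0.3]
finger_gap: 1.001
t 3.10 tcp [ 507.3 -158.1  230.9] jaw 32.3 tilt 0.05 F [ 1.1 -0.2  0.3] gap 1.001 q7 0.60
units now-axes [0.048 0.093 2.364] turn units 0.031
units after turn [0.05  0.092 2.364]
```

```bash
python3 -m pendant '[[0.05,0.09,0.8,0.03,100],[0,0,0.8,0,100],[0,0,0.8,0,100],[0,0,0,0,100]]'
python3 -c "
from h import *
go(508.8,-155.4,160,32.1)
p,d,c=shot('wrist','w1');print(c)"
```

```text
time_s: 3.43
tcp_pos: [0.5057, -0.155, 0.155]
orientation: [0.485, 0.874, -0.001, -0.004]
force: [-1.6, 0.1, -0.9]
finger_gap: 0.999
t 3.43 tcp [ 505.7 -155.   155. ] jaw 31.9 tilt 0.52 F [-1.6  0.1 -0.9] gap 0.999 q7 0.53
units now-axes [-0.066  0.081 -0.168] turn units -0.037
units after turn [-0.067  0.081 -0.167]
{'fx': 325.19226210127806, 'fy': 325.19226210127806, 'cx': 273.80261963599446, 'cy': 208.74565534764926, 'rvec': array([-2.72002247, -0.77861551, -0.11639875]), 'tvec': array([-0.34669773, -0.39537742,  0.18595509])}
```

View pics/w1.png

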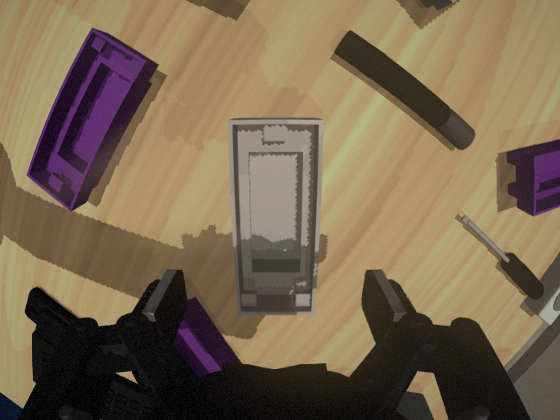

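The wrist view shows the nested trays between the open fingers, with the single lug at (275,133) and the two lugs at (250,300) and (300,300). I'll cross-check the position with wrist depth.

```bash
cat >> h.py <<'E'
def wcloud(d,c):
    v,u=np.mgrid[0:d.shape[0],0:d.shape[1]].astype(float)
    x=(u-c['cx'])/c['fx'];y=(v-c['cy'])/c['fy'];t=np.hypot(x,y);k=np.tan(np.minimum(t,1.4))/np.maximum(t,1e-9)
    X=np.stack([x*k*d,y*k*d,d],-1); Rm=cv2.Rodrigues(np.array(c['rvec'],float))[0]
    return (X-np.array(c['tvec']).ravel())@Rm
E
python3 - <<'E'
from h import *
go(508.8,-155.4,160,32.1)
p,d,c=shot('wrist','w2'); W=wcloud(d,c)*1000
P=W[115:320,225:330].reshape(-1,3);P=P[(P[:,2]>79)&(P[:,2]<95)]
print(len(P),np.median(P[:,2]),cv2.minAreaRect(P[:,:2].astype(np.float32)))
go(508.8,-155.4,52,32.1)
E
```

```text
t 3.48 tcp [ 507.2 -155.2  157.3] jaw 31.9 tilt 0.32 F [0.1 0.2 1. ] gap 0.999 q7 0.53
units now-axes [-0.034  0.04  -0.091] turn units -0.035
units after turn [-0.035  0.04  -0.091]
3349 86.19584186878816 ((507.6738586425781, -156.71694946289062), (62.48223114013672, 151.0885772705078), 32.131736755371094)
t 3.53 tcp [ 508.8 -155.3  159. ] jaw 31.9 tilt 0.09 F [0.2 0.3 0.9] gap 1.001 q7 0.53
units now-axes [-9.000e-03  2.000e-03  3.568e+00] turn units -0.033
units after turn [-4.000e-03 -2.000e-03  3.568e+00]
```

```bash
python3 -m pendant '[[0,0,0.7,0,100],[0,0,0.7,0,100],[0,0,0.7,0,100],[0,0,0.6,0,100],[0,0,0.4,0,100],[0,0,0.3,0,100],[0,0,0.17,0,100],[0,0,0,0,100],[0,0,0,0,100]]'
python3 -c "
from h import *
go(508.8,-155.4,52,32.1)"
python3 -m pendant '[[0,0,0,0,60],[0,0,0,0,40],[0,0,0,0,20],[0,0,0,0,0],[0,0,0,0,0],[0,0,0,0,0]]'
python3 -c "
from h import *
go(508.8,-155.4,52,32.1)
shot('side','s1');shot('wrist','w3')"
```

```text
time_s: 4.28
tcp_pos: [0.5098, -0.1555, 0.0529]
orientation: [0.485, 0.874, 0.0, 0.001]
force: [-0.3, -0.4, 0.3]
finger_gap: 0.997
t 4.28 tcp [ 509.8 -155.5   52.9] jaw 32.0 tilt 0.08 F [-0.3 -0.4  0.3] gap 0.997 q7 0.42
units now-axes [ 0.021 -0.026  0.031] turn units -0.028
units after turn [ 0.021 -0.026  0.031]
time_s: 4.78
tcp_pos: [0.5098, -0.1557, 0.0533]
orientation: [0.485, 0.874, -0.0, 0.001]
force: [-0.9, 0.1, 5.5]
finger_gap: 0.716
t 4.78 tcp [ 509.8 -155.7   53.3] jaw 32.0 tilt 0.11 F [-0.9  0.1  5.5] gap 0.716 q7 0.42
units now-axes [ 0.025 -0.024  0.044] turn units -0.027
units after turn [ 0.025 -0.024  0.044]
```

View pics/s1.png

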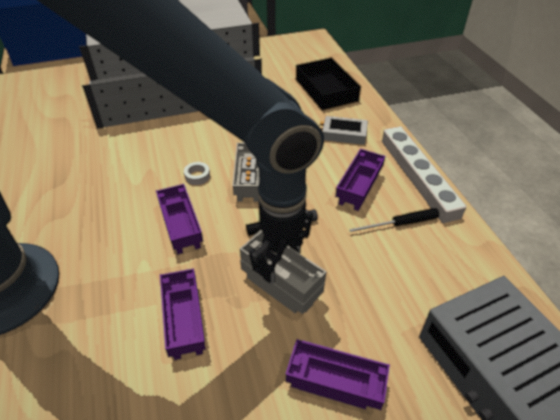

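View pics/w3.png

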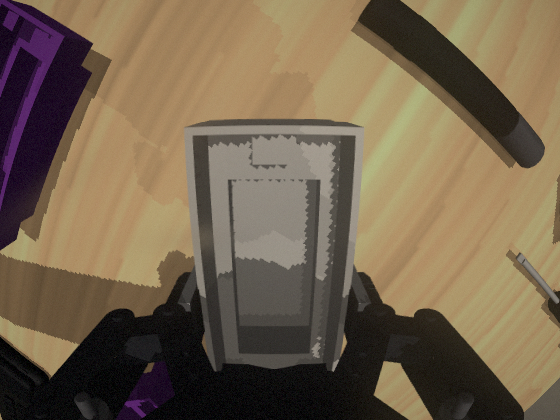

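The fingers have stopped on the 62 mm rim at gap 0.716, centred on the tray. I'll lift gently.

```bash
python3 -m pendant '[[0,0,-0.1,0,0],[0,0,-0.2,0,0],[0,0,-0.2,0,0],[0,0,-0.2,0,0],[0,0,-0.3,0,0],[0,0,-0.3,0,0],[0,0,-0.3,0,0],[0,0,-0.4,0,0],[0,0,-0.4,0,0],[0,0,0,0,0]]'
python3 -c "
from h import *
go(508.8,-155.4,180,-17.2)
shot('side','s2')"
```

```text
time_s: 5.72
tcp_pos: [0.511, -0.1557, 0.1272]
orientation: [0.485, 0.874, 0.001, 0.003]
force: [0.5, 0.2, -2.2]
finger_gap: 0.715
t 5.72 tcp [ 511.  -155.7  127.2] jaw 32.0 tilt 0.31 F [ 0.5  0.2 -2.2] gap 0.715 q7 0.50
units now-axes [ 0.039 -0.051 -1.759] turn units 9.832
units after turn [-0.013 -0.073 -1.758]
```

View pics/s2.png

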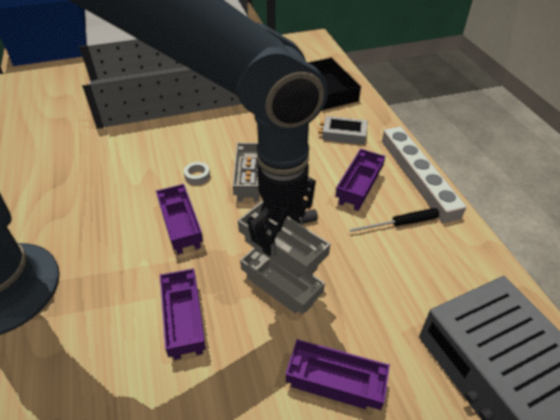

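Only the upper tray came up, and the lower one stayed put at side pixel (282,278). Next I'll raise, turn and travel to the loaded tray.

```bash
python3 -m pendant '[[0,0,-0.7,0,0],[0,0,-0.7,0.8,0],[0,0,-0.6,1,0],[0,0,0,1,0],[0,0,0,1,0],[0,0,0,1,0],[0,0,0,1,0],[0,0,0,1,0],[0,0,0,1,0],[0,0,0,1,0],[0,0,0,1,0],[0,0,0,0,0]]'
python3 -c "
from h import *
go(527.6,154.5,185,-17.2)"
```

```text
time_s: 6.77
tcp_pos: [0.5087, -0.1553, 0.1837]
orientation: [0.804, 0.594, -0.0, -0.0]
force: [-0.1, 0.4, -1.6]
finger_gap: 0.712
t 6.77 tcp [ 508.7 -155.3  183.7] jaw -17.1 tilt 0.07 F [-0.1  0.4 -1.6] gap 0.712 q7 -0.23
units now-axes [10.054 -2.433 -0.044] turn units 0.02
units after turn [10.05  -2.45  -0.043]
```

```bash
python3 -m pendant '[[0.4,-0.2,0,0,0],[0.8,-0.2,0,0,0],[0.95,-0.2,0,0,0],[0.95,-0.2,0,0,0],[0.95,-0.2,0,0,0],[0.95,-0.2,0,0,0],[0.95,-0.2,0,0,0],[0.95,-0.2,0,0,0],[0.95,-0.2,0,0,0],[0.95,-0.2,0,0,0],[0.75,-0.2,0,0,0],[0.5,-0.25,0,0,0]]'
python3 -m pendant '[[0,0,0,0,0],[0,0,0,0,0],[0,0,0,0,0]]'
python3 - <<'E'
from h import *
go(527.6,154.5,185,-17.2)
shot('side','s3');shot('wrist','w4');shot('top','t3')
go(527.6,154.5,185,-17.2)
E
```

```text
time_s: 7.77
tcp_pos: [0.5264, 0.1585, 0.1842]
orientation: [0.802, 0.597, 0.001, -0.001]
force: [-0.1, 0.2, -1.1]
finger_gap: 0.715
time_s: 8.02
tcp_pos: [0.5268, 0.1536, 0.1839]
orientation: [0.804, 0.595, -0.001, 0.0]
force: [-0.9, -0.1, -2.3]
finger_gap: 0.714
t 8.02 tcp [526.8 153.6 183.9] jaw -17.0 tilt 0.07 F [-0.9 -0.1 -2.3] gap 0.714 q7 -0.86
units now-axes [ 0.036  0.018 -0.037] turn units 0.038
units after turn [ 0.036  0.018 -0.037]
t 8.17 tcp [527.3 152.9 184.1] jaw -17.1 tilt 0.05 F [ 0.3 -0.  -1.2] gap 0.711 q7 -0.86
units now-axes [ 0.054 -0.005 -0.031] turn units 0.012
units after turn [ 0.054 -0.005 -0.031]
```

View pics/s3.png

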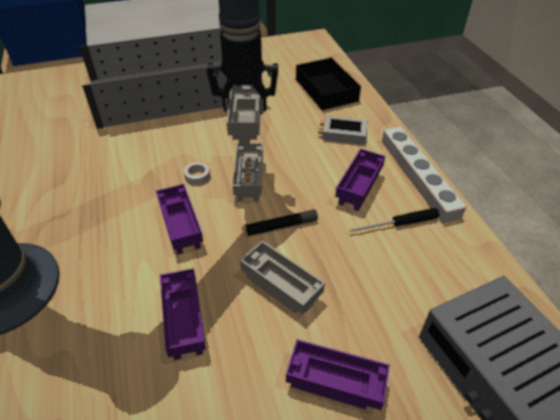

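View pics/w4.png

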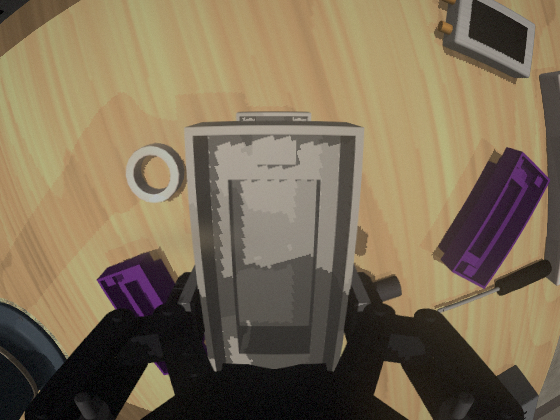

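View pics/t3.png

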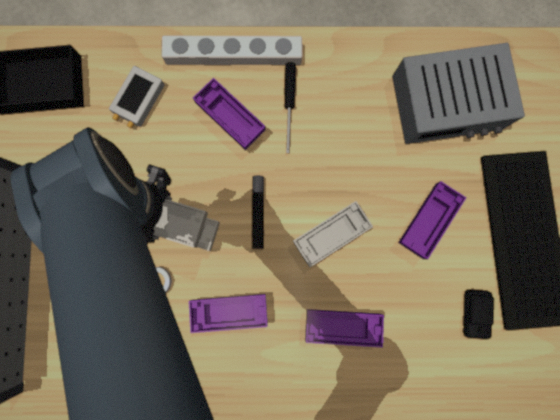

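The held tray is turned correctly, with its single lug at wrist pixel (277,150), over the base tray's two-lug end. I'll measure the tray relative to the TCP and to the base.

```bash
python3 - <<'E'
from h import *
for tag,f,box in (('w4',wcloud,(115,375,180,370)),('t3',cloud,(180,265,140,230))):
    p,d,c=load(tag); W=f(d,c)*1000; v0,v1,u0,u1=box
    P=W[v0:v1,u0:u1].reshape(-1,3); 
    a=np.radians(72.8); e=np.array([np.cos(a),np.sin(a)]); n=np.array([-e[1],e[0]])
    L=(P[:,:2]-[527,153.5])@e; S=(P[:,:2]-[527,153.5])@n; z=P[:,2]
    m=(z>195)&(z<235)&(abs(S)<50)&(abs(L)<90); print(tag,m.sum(),'z hist',np.histogram(z[m],8))
    zt=np.percentile(z[m],98); r=m&(z>zt-6)
    print('rim z',zt,'L',np.percentile(L[r],[0.2,1,99,99.8]),'S',np.percentile(S[r],[.2,1,99,99.8]))
    if tag=='w4':
        # across far part
        q=r&(L>60); print('far S',np.percentile(S[q],[.5,99.5]))
        b=(z>50)&(z<60)&(abs(L)<95)&(abs(S)<40); print('base',b.sum(),np.percentile(L[b],[1,99,99.8]),np.percentile(S[b],[1,99]))
E
```

```text
w4 14591 z hist (array([1268, 1432, 2723, 1852, 6003,  502,  693,  118]), array([195.00116251, 199.99947529, 204.99778806, 209.99610084,
       214.99441362, 219.99272639, 224.99103917, 229.98935195,
       234.98766473]))
rim z 227.70441022326747 L [-10.82075839  -9.70900584  12.47685999  12.92435621] S [-37.1315604  -36.65442102  36.06200756  36.71402657]Traceback (most recent call last):
  File "<stdin>", line 12, in <module>
    return _quantile_unchecked(
        a, q, axis, out, overwrite_input, method, keepdims, weights)
    return _ureduce(a,
                    func=_quantile_ureduce_func,
    ...<5 lines>...
                    overwrite_input=overwrite_input,
                    method=method)
    r = func(a, **kwargs)
    result = _quantile(arr,
                       quantiles=q,
    ...<2 lines>...
                       out=out,
                       weights=wgt)
    slices_having_nans = np.isnan(arr[-1, ...])
                                  ~~~^^^^^^^^^
IndexError: index -1 is out of bounds for axis 0 with size 0
```

```bash
python3 - <<'E'
from h import *
for tag,f,box,ref in (('w3',wcloud,(115,375,180,370),None),('w4',wcloud,(100,375,180,370),None),('t3',cloud,(180,265,140,230),None)):
    p,d,c=load(tag); W=f(d,c)*1000; v0,v1,u0,u1=box
    P=W[v0:v1,u0:u1].reshape(-1,3); 
    if tag=='w3': h=-57.9+180; o=[509.8,-155.7]; z0=53.3
    else: h=72.9; o=[527,153.2]; z0=184
    a=np.radians(h); e=np.array([np.cos(a),np.sin(a)]); n=np.array([-e[1],e[0]])
    L=(P[:,:2]-o)@e; S=(P[:,:2]-o)@n; z=P[:,2]-z0
    r=(abs(z-34)<6)&(abs(S)<40)&(abs(L)<95)
    q=r&(abs(L)>30); print(tag,q.sum(),'zmed',np.median(z[q]),'L',np.percentile(L[q],[.5,1,99,99.5]),'S',np.percentile(S[q],[.5,99.5]))
    far=r&(L>70);near=r&(L>30)&(L<50)
    for m in (far,near):
        if m.sum(): print('   z,S',np.median(z[m]),np.percentile(S[m],[1,99]))
    if tag=='w4':
        b=(abs(P[:,2]-54)<6)&(abs(S)<40)&(L>40)&(L<100); print('base',b.sum(),np.percentile(L[b],[50,95,99]),np.percentile(S[b],[1,99]))
        b=(abs(P[:,2]-54)<30);print(b.sum())
E
```

```text
w3 4549 zmed 33.05640608057361 L [-36.99291469 -34.96055397  75.54847779  75.58929484] S [-31.46528065  30.55842992]
   z,S 33.156363520849844 [-31.10805553  30.01447033]
   z,S 32.98125244359786 [-31.23465688  30.61404284]
w4 4535 zmed 32.946135105174164 L [-36.6981364  -35.05125002  75.52719935  75.55556303] S [-30.97978743  31.03436168]
   z,S 33.022639660888686 [-30.56216245  30.55274767]
   z,S 32.92101799408577 [-30.87340172  31.03373982]
base 440 [72.51862247 74.87995997 74.97600962] [-29.8451631   30.84041749]
751
t3 182 zmed 32.284174424936865 L [-73.70226969 -73.62659564 -30.8715966  -30.38054769] S [-32.03388889  29.86749815]
```

```bash
python3 -m pendant '[[0.02,0,0.4,0,0],[0,0,0.6,0,0],[0,0,0.6,0,0],[0,0,0.6,0,0],[0,0,0.5,0,0],[0,0,0.3,0,0],[0,0,0.2,0,0],[0,0,0.15,0,0],[0,0,0,0,0],[0,0,0,0,0]]'
python3 - <<'E'
from h import *
go(527.3,153.8,71,-17.2)
p,d,c=shot('side','s4');p2=shot('wrist','w5')
cv2.imwrite('pics/s4c.png',cv2.resize(p[90:230,180:330],None,fx=5,fy=4.2,interpolation=cv2.INTER_CUBIC))
E
```

```text
time_s: 9.0
tcp_pos: [0.5277, 0.1551, 0.0841]
orientation: [0.804, 0.595, 0.0, 0.0]
force: [0.4, 0.8, -1.5]
finger_gap: 0.716
t 9.00 tcp [527.7 155.1  84.1] jaw -17.0 tilt 0.05 F [ 0.4  0.8 -1.5] gap 0.716 q7 -0.95
units now-axes [-0.045 -0.001  0.436] turn units 0.032
units after turn [-0.045 -0.001  0.436]
```

View pics/s4c.png

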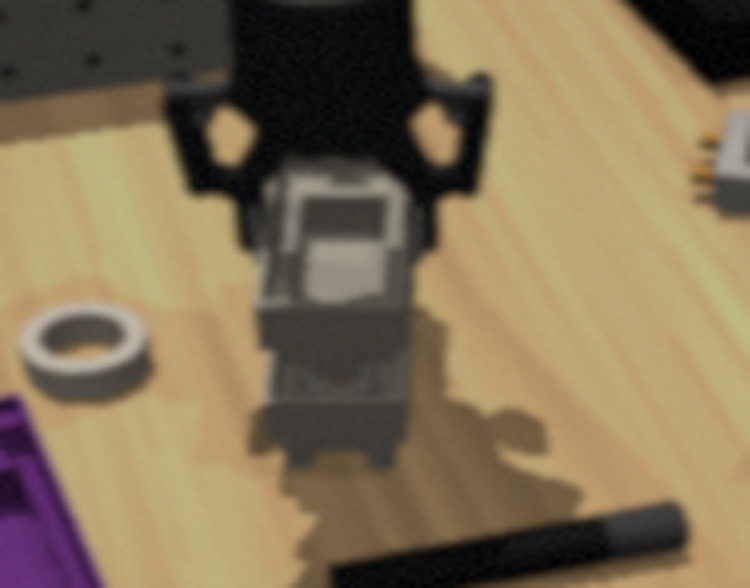

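View pics/w5.png

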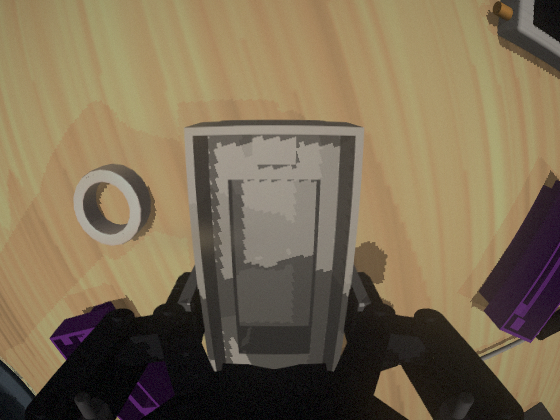

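The tray hovers aligned over the base, about 13 mm up. I'll lower it slowly and watch the force.

```bash
python3 -m pendant '[[-0.05,0,0.1,0,0],[0,0,0.1,0,0],[0,0,0.08,0,0],[0,0,0.07,0,0],[0,0,0,0,0]]'
python3 -c "
from h import *
go(527.3,153.8,71,-17.2)"
python3 -m pendant '[[0,0,0.04,0,0],[0,0,0.03,0,0],[0,0,0,0,0]]'
```

```text
time_s: 9.52
tcp_pos: [0.5266, 0.1534, 0.0727]
orientation: [0.804, 0.595, -0.0, -0.0]
force: [-0.3, -0.8, -1.3]
finger_gap: 0.713
t 9.52 tcp [526.6 153.4  72.7] jaw -17.0 tilt 0.05 F [-0.3 -0.8 -1.3] gap 0.713 q7 -0.96
units now-axes [0.021 0.019 0.056] turn units 0.033
units after turn [0.021 0.019 0.056]
time_s: 9.77
tcp_pos: [0.527, 0.1537, 0.0713]
orientation: [0.804, 0.595, 0.0, 0.0]
force: [-0.1, -0.1, 0.8]
finger_gap: 0.714
```

```bash
python3 -m pendant '[[0,0,0.02,0,0],[0,0,0,0,0]]'
python3 - <<'E'
from h import *
go(527.3,153.8,71,-17.2)
p,d,c=shot('side','s5')
cv2.imwrite('pics/s5c.png',cv2.resize(p[90:230,180:330],None,fx=5,fy=4.2,interpolation=cv2.INTER_CUBIC))
E
```

```text
time_s: 9.93
tcp_pos: [0.527, 0.1537, 0.0713]
orientation: [0.804, 0.595, 0.0, 0.0]
force: [-2.4, -0.6, 6.9]
finger_gap: 0.716
t 9.93 tcp [527.  153.7  71.3] jaw -17.0 tilt 0.03 F [-2.4 -0.6  6.9] gap 0.716 q7 -0.96
units now-axes [0.007 0.008 0.011] turn units 0.034
units after turn [0.007 0.008 0.011]
```

View pics/s5c.png

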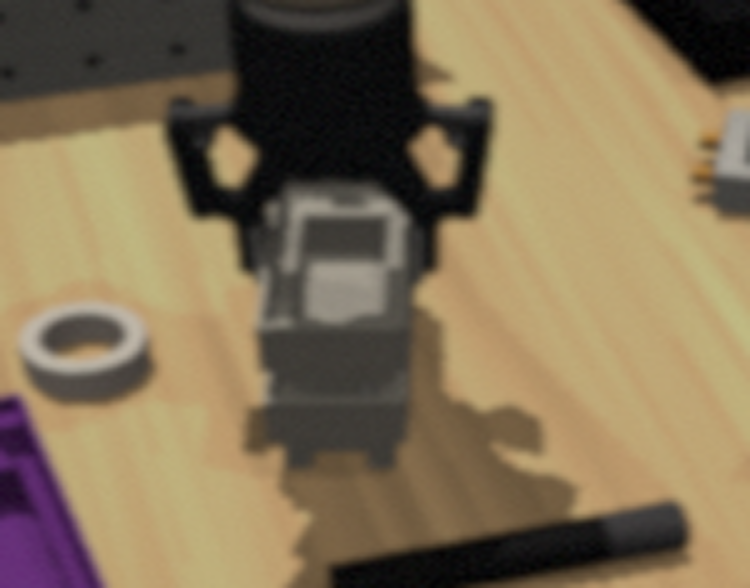

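The tray makes contact at the expected height (underside about 48 mm) with a few newtons of load. I'll release it and retreat.

```bash
python3 -m pendant '[[0,0,0,0,78],[0,0,0,0,85],[0,0,0,0,100],[0,0,0,0,100],[0,0,0,0,100],[0,0,-0.3,0,100],[0,0,-0.6,0,100],[0,0,-0.9,0,100],[0,0,-0.9,0,100],[0,0,-0.9,0,100],[0,0,-0.5,0,100],[0,0,0,0,100]]'
python3 - <<'E'
from h import *
go(527,153.7,190,-17.2)
p,d,c=shot('wrist','w6'); W=wcloud(d,c)*1000
a=np.radians(72.9); e=np.array([np.cos(a),np.sin(a)]); n=np.array([-e[1],e[0]])
P=W.reshape(-1,3); L=(P[:,:2]-[527,153.5])@e; S=(P[:,:2]-[527,153.5])@n; z=P[:,2]
r=(abs(z-104)<7)&(abs(S)<45)&(abs(L)<95)
print(r.sum(),cv2.minAreaRect(P[r][:,:2].astype(np.float32)))
A=np.c_[L[r],S[r],np.ones(r.sum())];rr=np.abs(S[r])>28.5
k=(np.abs(S[r])>28.5)|(np.abs(L[r])>73); print('plane',np.linalg.lstsq(A[k],z[r][k],rcond=None)[0])
E
```

```text
time_s: 10.98
tcp_pos: [0.5291, 0.1547, 0.1981]
orientation: [0.804, 0.595, 0.004, 0.002]
force: [1.1, -0.1, -0.1]
finger_gap: 0.998
t 10.98 tcp [529.1 154.7 198.1] jaw -17.0 tilt 0.47 F [ 1.1 -0.1 -0.1] gap 0.998 q7 -0.86
units now-axes [-0.054 -0.059  0.269] turn units 0.033
units after turn [-0.053 -0.057  0.269]
2809 ((527.0286254882812, 153.926025390625), (150.65907287597656, 62.726844787597656), 72.82015228271484)
plane [7.83259871e-05 1.45811887e-04 1.04541846e+02]
```

View pics/w6.png

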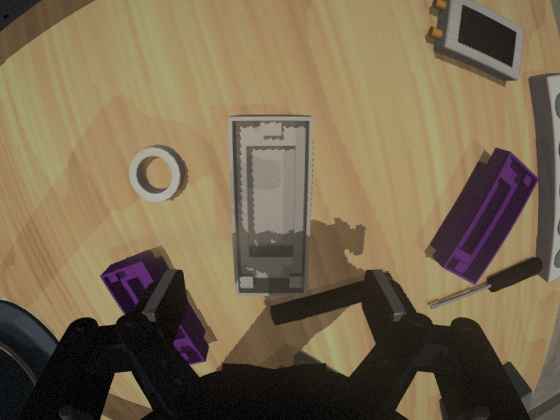

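The placed tray is level, with its rim at 104.5 mm and its centre at (527,154). Now I'll go for the lower tray, and first check whether it moved.

```bash
python3 - <<'E'
from h import *
p,d,c=load('t3'); W=cloud(d,c)*1000
P=W[190:280,285:390].reshape(-1,3); P=P[(P[:,2]>47)&(P[:,2]<65)]
r=cv2.minAreaRect(P[:,:2].astype(np.float32));print(len(P),r)
go(r[0][0],r[0][1],190,-147.9)
E
```

```text
432 ((509.83062744140625, -155.90542602539062), (62.01422882080078, 150.84962463378906), 32.05185317993164)
t 11.03 tcp [528.  154.1 195.9] jaw -17.0 tilt 0.27 F [ 0.1 -0.2  0.1] gap 0.997 q7 -0.86
units now-axes [-10.057   2.448   0.184] turn units 26.172
units after turn [8.432 6.004 0.197]
```

```bash
python3 -m pendant '[[-0.5,0.2,0,0,100],[-0.9,0.2,0,0,100],[-0.9,0.2,0,0,100],[-0.9,0.2,0,0,100],[-0.9,0.2,0,0,100],[-0.9,0.2,0,0,100],[-0.9,0.2,0,0,100],[-0.9,0.2,0,0,100],[-0.9,0.2,0,0,100],[-0.9,0.2,0,0,100],[-0.9,0.2,0,0,100],[-0.56,0.25,0,0,100]]'
python3 -m pendant '[[0,0,0,1,100],[0,0,0,1,100],[0,0,0,1,100],[0,0,0,1,100],[0,0,0,1,100],[0,0,0,1,100],[0,0,0,1,100],[0,0,0,1,100],[0,0,0,1,100],[0,0,0,1,100],[0,0,0,1,100],[0,0,0,1,100]]'
python3 -m pendant '[[0,0,0,1,100],[0,0,0,1,100],[0,0,0,1,100],[0,0,0,1,100],[0,0,0,1,100],[0,0,0,1,100],[0,0,0,1,100],[0,0,0,1,100],[0,0,0,1,100],[0,0,0,1,100],[0,0,0,1,100],[0,0,0,1,100]]'
python3 -m pendant '[[0,0,0,1,100],[0,0,0,1,100],[0,0,0,0.17,100],[0,0,0,0,100]]'
python3 - <<'E'
from h import *
go(509.8,-155.8,110,-147.9); print(arm.read_state()['joints'].round(2))
E
```

```text
time_s: 12.03
tcp_pos: [0.5067, -0.1597, 0.1922]
orientation: [0.805, 0.593, -0.002, -0.001]
force: [0.9, 0.6, 0.6]
finger_gap: 0.999
time_s: 13.03
tcp_pos: [0.5078, -0.1564, 0.1923]
orientation: [0.994, 0.111, -0.001, -0.0]
force: [0.9, 0.7, -0.1]
finger_gap: 1.005
time_s: 14.03
tcp_pos: [0.5078, -0.1564, 0.1923]
orientation: [0.916, -0.401, -0.001, 0.0]
force: [0.3, 0.1, -0.2]
finger_gap: 1.001
time_s: 14.37
tcp_pos: [0.5081, -0.1563, 0.1926]
orientation: [0.876, -0.483, -0.001, 0.0]
force: [-0.0, -0.6, 0.4]
finger_gap: 0.999
t 14.37 tcp [ 508.1 -156.3  192.6] jaw -147.8 tilt 0.11 F [-0.  -0.6  0.4] gap 0.999 q7 -2.37
units now-axes [ 0.018 -0.06   2.755] turn units 0.022
units after turn [ 0.015 -0.056  2.755]
[ 0.23  0.28 -0.02  1.92  0.01  0.95 -2.37]
```

```bash
python3 -m pendant '[[0.02,-0.06,0.6,0.02,100],[0,0,0.8,0,100],[0,0,0.8,0,100],[0,0,0.8,0,100],[0,0,0.7,0,100],[0,0,0.6,0,100],[0,0,0.5,0,100],[0,0,0.4,0,100],[0,0,0.3,0,100],[0,0,0.15,0,100],[0,0,0,0,100],[0,0,0,0,100]]'
python3 - <<'E'
from h import *
go(509.8,-155.8,23,-147.9); 
E
```

```text
time_s: 15.37
tcp_pos: [0.5108, -0.1562, 0.0242]
orientation: [0.875, -0.484, 0.0, -0.0]
force: [0.4, -0.2, 0.1]
finger_gap: 1.001
t 15.37 tcp [ 510.8 -156.2   24.2] jaw -148.0 tilt 0.02 F [ 0.4 -0.2  0.1] gap 1.001 q7 -2.38
units now-axes [-0.028  0.022  0.04 ] turn units -0.012
units after turn [-0.028  0.022  0.04 ]
```

```bash
python3 -m pendant '[[-0.02,0.02,0.04,0,100],[0,0,0,0,60],[0,0,0,0,40],[0,0,0,0,20],[0,0,0,0,0],[0,0,0,0,0],[0,0,0,0,0]]'
python3 -c "
from h import *
go(509.8,-155.8,23,-147.9)"
python3 -m pendant '[[0,0,-0.1,0,0],[0,0,-0.3,0,0],[0,0,-0.5,0,0],[0,0,-0.8,0,0],[0,0,-0.9,0,0],[0,0,-0.9,0,0],[0,0,-0.9,0,0],[0,0,-0.9,0,0],[0,0,-0.8,0,0],[0,0,-0.4,0,0],[0,0,-0.2,0,0],[0,0,0,0,0]]'
python3 -c "
from h import *
go(509.8,-155.8,230,-17.1)
shot('wrist','w7')"
```

```text
time_s: 15.95
tcp_pos: [0.5102, -0.1561, 0.0236]
orientation: [0.875, -0.485, 0.001, -0.0]
force: [-0.1, 0.5, 5.8]
finger_gap: 0.713
t 15.95 tcp [ 510.2 -156.1   23.6] jaw -148.0 tilt 0.06 F [-0.1  0.5  5.8] gap 0.713 q7 -2.38
units now-axes [-0.017  0.006  0.021] turn units -0.016
units after turn [-0.017  0.006  0.021]
time_s: 16.95
tcp_pos: [0.5102, -0.156, 0.2253]
orientation: [0.875, -0.485, 0.001, -0.0]
force: [0.1, -0.4, -0.8]
finger_gap: 0.716
t 16.95 tcp [ 510.2 -156.   225.3] jaw -148.0 tilt 0.15 F [ 0.1 -0.4 -0.8] gap 0.716 q7 -2.37
units now-axes [-0.011  0.007 -0.158] turn units -26.176
units after turn [ 0.002 -0.013 -0.158]
```

View pics/w7.png

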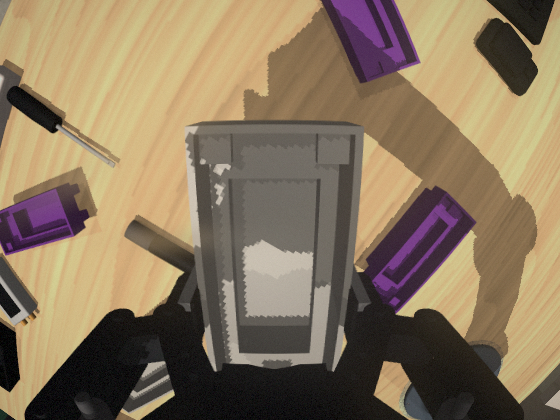

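The lower tray is held, with its two lugs at wrist pixels (215,150) and (333,150). Now I'll turn it and carry it over.

```bash
python3 -m pendant '[[0,0,0,-0.5,0],[0,0,0,-1,0],[0,0,0,-1,0],[0,0,0,-1,0],[0,0,0,-1,0],[0,0,0,-1,0],[0,0,0,-1,0],[0,0,0,-1,0],[0,0,0,-1,0],[0,0,0,-1,0],[0,0,0,-1,0],[0,0,0,-1,0]]'
python3 -m pendant '[[0,0,0,-1,0],[0,0,0,-1,0],[0,0,0,-1,0],[0,0,0,-1,0],[0,0,0,-1,0],[0,0,0,-1,0],[0,0,0,-1,0],[0,0,0,-1,0],[0,0,0,-1,0],[0,0,0,-1,0],[0,0,0,-1,0],[0,0,0,-1,0]]'
python3 -m pendant '[[0,0,0,-1,0],[0,0,0,-1,0],[0,0,0,-0.67,0],[0,0,0,0,0],[0,0,0,0,0]]'
python3 - <<'E'
from h import *
go(527.0,153.9,225,-17.15)
E
```

```text
time_s: 18.0
tcp_pos: [0.5086, -0.1556, 0.2219]
orientation: [1.0, -0.002, -0.002, -0.001]
force: [0.0, 0.3, -1.4]
finger_gap: 0.715
time_s: 19.0
tcp_pos: [0.5086, -0.1557, 0.2218]
orientation: [0.867, 0.498, -0.001, -0.001]
force: [0.1, 0.4, -1.9]
finger_gap: 0.718
time_s: 19.42
tcp_pos: [0.5089, -0.1558, 0.2224]
orientation: [0.805, 0.593, -0.001, -0.001]
force: [0.2, 0.1, -2.8]
finger_gap: 0.712
t 19.42 tcp [ 508.9 -155.8  222.4] jaw -17.2 tilt 0.16 F [ 0.2  0.1 -2.8] gap 0.712 q7 -0.19
units now-axes [10.04  -2.482 -0.078] turn units -0.015
units after turn [10.043 -2.468 -0.087]
```

```bash
python3 -m pendant '[[0.4,-0.2,0,0,0],[0.8,-0.2,0,0,0],[0.95,-0.2,0,0,0],[0.95,-0.2,0,0,0],[0.95,-0.2,0,0,0],[0.95,-0.2,0,0,0],[0.95,-0.2,0,0,0],[0.95,-0.2,0,0,0],[0.95,-0.2,0,0,0],[0.95,-0.2,0,0,0],[0.75,-0.2,0,0,0],[0.5,-0.25,0,0,0]]'
python3 -m pendant '[[0,0,0.4,0,0],[0,0,0.6,0,0],[0,0,0.6,0,0],[0,0,0.5,0,0],[0,0,0.3,0,0],[0,0,0.2,0,0],[0,0,0,0,0],[0,0,0,0,0]]'
python3 - <<'E'
from h import *
go(527.0,153.9,119.5,-17.15)
p,d,c=shot('side','s6')
cv2.imwrite('pics/s6c.png',cv2.resize(p[60:230,180:330],None,fx=5,fy=3.5,interpolation=cv2.INTER_CUBIC))
p,d,c=shot('wrist','w8'); W=wcloud(d,c)*1000
s=arm.read_state(); o=s['tcp_pos']*1000
go(527.0,153.9,119.5,-17.15)
a=np.radians(72.85); e=np.array([np.cos(a),np.sin(a)]); n=np.array([-e[1],e[0]])
P=W[100:375,180:370].reshape(-1,3); L=(P[:,:2]-o[:2])@e; S=(P[:,:2]-o[:2])@n; z=P[:,2]-o[2]
r=(abs(z-33)<6)&(abs(S)<40)&(L>30)&(L<95); print(np.median(z[r]),np.percentile(L[r],99),np.percentile(S[r],[1,99]))
f=r&(L>70);print('far',np.percentile(S[f],[1,99]))
E
```

```text
time_s: 20.42
tcp_pos: [0.5275, 0.158, 0.2237]
orientation: [0.804, 0.595, 0.0, -0.001]
force: [0.3, 0.4, -2.8]
finger_gap: 0.716
time_s: 21.08
tcp_pos: [0.5285, 0.1539, 0.146]
orientation: [0.805, 0.594, 0.0, 0.0]
force: [0.3, -0.2, -1.8]
finger_gap: 0.716
t 21.08 tcp [528.5 153.9 146. ] jaw -17.1 tilt 0.02 F [ 0.3 -0.2 -1.8] gap 0.716 q7 -0.88
units now-axes [-0.016 -0.046  0.883] turn units 0.0
units after turn [-0.016 -0.046  0.883]
t 21.18 tcp [529.  154.1 146.7] jaw -17.1 tilt 0.11 F [-1.1  0.6 -1.2] gap 0.713 q7 -0.88
units now-axes [-0.028 -0.062  0.907] turn units 0.0
units after turn [-0.027 -0.061  0.907]
32.42231408406818 75.80474854911655 [-30.64599069  31.1525074 ]
far [-30.33734684  30.7787273 ]
```

View pics/s6c.png

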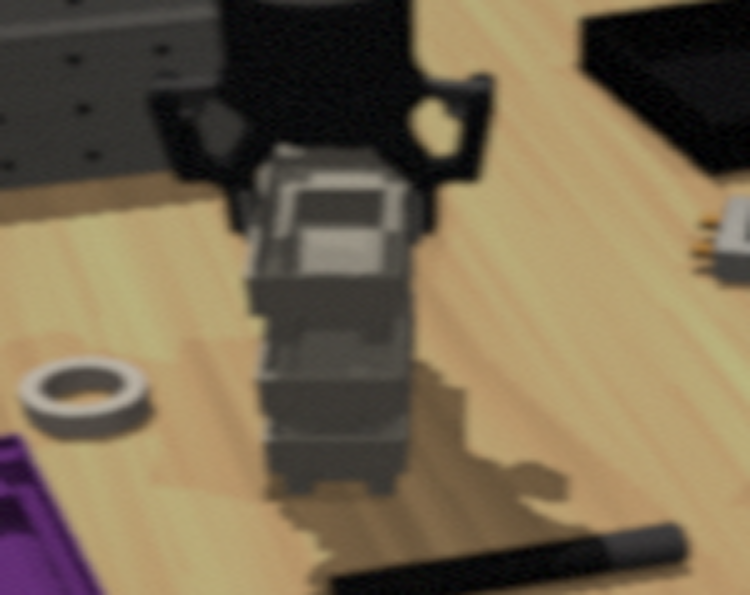

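The hovering tray is aligned over the stack and about 1.8 mm off sideways. I'll correct that and lower.

```bash
python3 -m pendant '[[-0.03,-0.055,0.15,0,0],[0,0,0.2,0,0],[0,0,0.15,0,0],[0,0,0.1,0,0],[0,0,0.08,0,0],[0,0,0.05,0,0],[0,0,0,0,0],[0,0,0,0,0]]'
python3 -c "
from h import *
go(527.0,153.9,119.5,-17.15)"
```

```text
time_s: 21.85
tcp_pos: [0.5266, 0.1535, 0.1239]
orientation: [0.805, 0.594, 0.0, 0.0]
force: [-0.1, 0.0, -2.3]
finger_gap: 0.71
t 21.85 tcp [526.6 153.5 123.9] jaw -17.1 tilt 0.01 F [-0.1  0.  -2.3] gap 0.710 q7 -0.90
units now-axes [0.015 0.009 0.146] turn units 0.004
units after turn [0.015 0.009 0.146]
```

```bash
python3 -m pendant '[[0.01,0,0.05,0,0],[0,0,0.05,0,0],[0,0,0,0,0]]'
python3 -m pendant '[[0,0,0.03,0,0],[0,0,0.02,0,0],[0,0,0,0,0]]'
```

```text
time_s: 22.1
tcp_pos: [0.5265, 0.1537, 0.1207]
orientation: [0.805, 0.594, -0.0, -0.0]
force: [-0.4, -0.8, -2.6]
finger_gap: 0.714
time_s: 22.35
tcp_pos: [0.5267, 0.1538, 0.1197]
orientation: [0.805, 0.594, 0.0, 0.0]
force: [-0.7, -0.4, -0.8]
finger_gap: 0.716
```

```bash
python3 -m pendant '[[0,0,0.02,0,0],[0,0,0.01,0,0],[0,0,0,0,0]]'
python3 - <<'E'
from h import *
go(527.0,153.9,119.5,-17.15)
p,d,c=shot('side','s7')
cv2.imwrite('pics/s7c.png',cv2.resize(p[60:230,180:330],None,fx=5,fy=3.5,interpolation=cv2.INTER_CUBIC))
E
```

```text
time_s: 22.6
tcp_pos: [0.5267, 0.1538, 0.1196]
orientation: [0.805, 0.594, 0.0, 0.0]
force: [-2.6, -1.2, 7.3]
finger_gap: 0.715
t 22.60 tcp [526.7 153.8 119.6] jaw -17.1 tilt 0.04 F [-2.6 -1.2  7.3] gap 0.715 q7 -0.91
units now-axes [0.007 0.007 0.003] turn units 0.001
units after turn [0.007 0.007 0.003]
```

View pics/s7c.png

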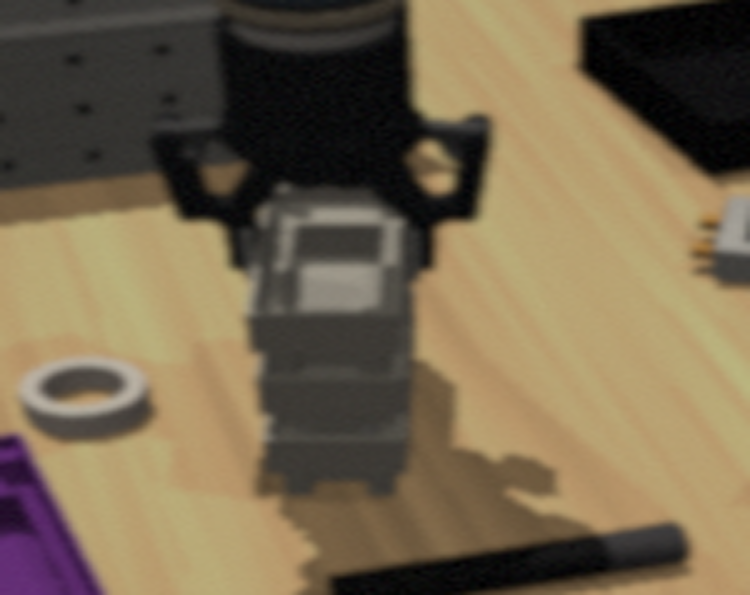

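The third tray is seated at the expected height with about 7 N on it. I'll release and retreat, then check.

```bash
python3 -m pendant '[[0,0,0,0,78],[0,0,0,0,85],[0,0,0,0,100],[0,0,0,0,100],[0,0,0,0,100],[0,0,-0.3,0,100],[0,0,-0.6,0,100],[0,0,-0.9,0,100],[0,0,-0.9,0,100],[0,0,-0.9,0,100],[0,0,-0.5,0,100],[0,0,0,0,100]]'
python3 - <<'E'
from h import *
go(527,153.7,250,-17.2)
p,d,c=shot('wrist','w9'); W=wcloud(d,c)*1000
a=np.radians(72.9); e=np.array([np.cos(a),np.sin(a)]); n=np.array([-e[1],e[0]])
P=W.reshape(-1,3); L=(P[:,:2]-[527,153.5])@e; S=(P[:,:2]-[527,153.5])@n; z=P[:,2]
r=(abs(z-152)<7)&(abs(S)<45)&(abs(L)<95)
print(r.sum(),cv2.minAreaRect(P[r][:,:2].astype(np.float32)))
k=r&((np.abs(S)>28.5)|(np.abs(L)>73)); print('plane',np.linalg.lstsq(np.c_[L[k],S[k],np.ones(k.sum())],z[k],rcond=None)[0])
E
python3 -m pendant '[[-0.8,0,-0.5,0,100],[-0.9,0,-0.5,0,100],[-0.9,0,0,0,100],[-0.9,0,0,0,100],[-0.9,0,0,0,100],[-0.9,0,0,0,100],[-0.9,0,0,0,100],[-0.9,0,0,0,100],[-0.9,0,0,0,100],[-0.5,0,0,0,100],[0,0,0,0,100],[0,0,0,0,100]]'
python3 - <<'E'
from h import *
shot('side','s8');p,d,c=shot('top','t8');W=cloud(d,c)*1000
def fit(box,lo,hi,name):
    v0,v1,u0,u1=box;P=W[v0:v1,u0:u1].reshape(-1,3);P=P[(P[:,2]>lo)&(P[:,2]<hi)]
    print(name,len(P),cv2.minAreaRect(P[:,:2].astype(np.float32)))
fit((160,265,245,272),12,40,'torch');fit((260,300,130,185),12,40,'tape');fit((170,275,100,235),143,162,'tower top')
E
```

```text
time_s: 23.65
tcp_pos: [0.5287, 0.155, 0.2461]
orientation: [0.805, 0.594, 0.004, 0.002]
force: [0.4, -0.0, 0.0]
finger_gap: 0.998
t 23.65 tcp [528.7 155.  246.1] jaw -17.1 tilt 0.48 F [ 0.4 -0.   0. ] gap 0.998 q7 -0.82
units now-axes [-0.056 -0.04  -0.13 ] turn units 0.013
units after turn [-0.056 -0.041 -0.129]
2717 ((526.736572265625, 154.18777465820312), (150.7022247314453, 62.72679901123047), 72.89096069335938)
plane [ 4.47996567e-04 -3.98716193e-03  1.52458443e+02]
time_s: 24.7
tcp_pos: [0.4507, -0.0903, 0.2705]
orientation: [0.805, 0.593, -0.001, -0.001]
force: [0.6, -0.5, -0.3]
finger_gap: 0.999
torch 883 ((558.3064575195312, -3.0152511596679688), (153.05897521972656, 25.28276252746582), 0.019686589017510414)
tape 423 ((415.0865783691406, 205.23516845703125), (58.37799835205078, 57.934783935546875), 46.540626525878906)
tower top 608 ((528.1795654296875, 155.531005859375), (150.98709106445312, 62.031131744384766), 72.83839416503906)
```

View pics/s8.png

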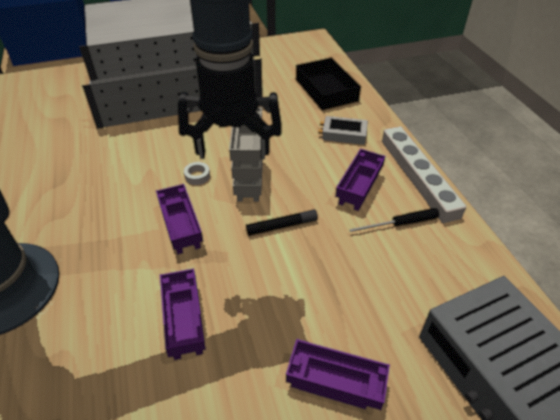

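View pics/t8.png

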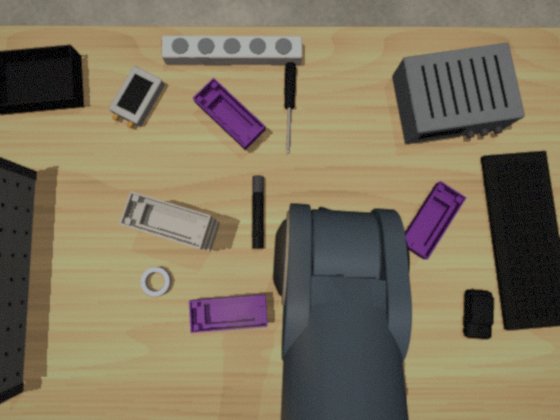

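The tower stands at 152 mm, level to within 0.25°, centred on the base and clear of the robot. The torch and tape haven't moved, so I'll hand it in.

```bash
python3 -c "
from h import *
print(arm.finish_job())"
```

```text
the job is handed in; nothing more can be done
None
```

The two nested trays are apart and stacked on the loaded tray as a tower of three, each turned end for end to the one below. I handed the job in at about 25 s; the hand-in gives no verdict.

**Height and level:** the rims sit at 104.5 mm and 152.5 mm, against 104 and 152 mm for proper stacking. The top tray tilts at most about 0.25°, and the tray below it measured level before the top one went on.

**Position:** in the overhead view the top of the tower is about 1 mm from where the loaded tray was measured at the start. The wrist camera's reading agrees with that within about 2 mm, which is the calibration accuracy.

**Left alone:** the torch and tape roll each measured within about 0.3 mm of their starting positions, and the purple trays were not touched. The gripper was open and clear of the tower at hand-in.

**Not checked directly:** the modules are hidden inside the tower. That nothing presses on them rests on both trays seating at the proper stacking height. No check failed.

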